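# Run the nut mill clear

### The job

The nut mill is to be run clear before the next sort of nuts goes in. First push the hopper's slide gate fully shut, up to its stop; do not run the mill while the gate is open. Then press the spring-return run lever down past its first and second notches into the third and last and keep holding it there: finish the job still holding it, with the gate still shut, the pan left under the chute and the other things on the counter left where they are.

Things in the scene. Friction and masses are not known exactly. Their poses are not given: they have to be found in the camera images.
- mill: Counter-top nut mill, fixed, upright. Origin: middle of its underside, on the counter; z up. Grey motor housing: x within +-100 mm, y -280 to 20 mm, flat steel deck on top at z 180 mm with the run lever on it. Grinding head (96 mm diameter, lying along y, axis z 125 mm): y 20 to 160 mm, with the hopper above it and the slide gate between them.
- hopper_mouth (a point): Centre of the mouth of the round steel hopper, 130 mm across, upright, fixed on the mill at x 0, y 80 mm, z 316 mm of the mill's frame. Below it, at z 195 to 211 mm, is the gate's guide frame, 92 mm (x) by 84 mm (y).
- hopper_gate (a joint): The hopper's slide gate (m): 0 = fully shut at its stop, 0.055 = fully drawn out, open. It slides level along the mill's y; pushing it towards the hopper (the mill's -y) shuts it. Starts 0.03 to 0.055 out. Friction about 2.5 N, no spring: it stays where left. At the stop a cross lug on its strap meets the guide frame.
- gate_grip (a point): Centre of the gate's upright black grip: a block 20 mm (mill x) by 26 mm (mill y) by 38 mm high, at the outer end of the gate's flat strap (18 mm wide, 4 mm thick, top 17 mm below this point). Mill x 0, z 224 mm, y 220 mm plus the gate's joint value, so 75 mm clear of the hopper's rim when shut. Apart from that nothing at its height is within 100 mm.
- run_lever (a joint): The run lever (rad): 0 = off, raised; grows as it is pressed down; its spring returns it to 0 from anywhere when let go. First notch 0.27, second 0.54, third 0.81, end stop 0.86; clicks as a roller passes teeth at 0.135, 0.405, 0.675. Push needed at the bar, square to the arm: about 7 N at first, 9 N at the third notch, 3 N more or less on the teeth.
- lever_bar (a point): Centre of the lever's round black cross bar: 22 mm diameter, 90 mm long, level, along the mill's x, 125 mm from the pivot. At rest the arm slopes up 55 degrees towards the mill's -y; pressed, the bar swings about the pivot down and towards -y. Arm: flat bar 8 by 14 mm, 12 mm off the bar's middle towards mill +x. The bar is free all round; at the third notch it is 64 mm above the deck.
- lever_pivot (a point): Centre of the lever's pivot, axis along the mill's x, fixed at mill x 0, y -100 mm, z 225 mm, 45 mm above the deck. A notched steel disc of 56 mm radius stands around it, at x within +-4 mm.
- pan: Bystander: open steel pan, 124 mm across, 45 mm high, standing on the counter under the mill's chute. Origin: centre of its underside.
- jar: Bystander: standing jar with screw lid, 84 mm diameter, 130 mm high, on the counter. Origin: centre of its underside.
- scoop: Bystander: flat-bottomed steel nut scoop with a wooden handle, 205 mm long, 56 mm wide, 46 mm high, lying on the counter. Origin: on the counter below the back wall of its 110 mm cup; handle to its -x.
- brush: Bystander: cleaning brush 200 mm long, lying on the counter. Origin: below its middle; handle to its -x.

How it is judged:
On the way, in this order (a step that is already met when the one before it is completed fails the run):
1. the hopper gate is fully shut, with the run lever still off (value of joint hopper_gate below 0.003 m and value of joint run_lever below 0.12 rad), for 0.2 s.
2. the run lever is pressed into its third notch by the robot, and held there (value of joint run_lever above 0.74 rad and contact force between any of the fingers, the arm and run_lever above 1.5 N), for 0.3 s.
At the end, for the whole second after the job is handed in: The robot still holds the run lever, steady, in its third notch (joint above 0.74 rad, contact force above 1.5 N); the gate is shut to within 3 mm; pan, jar, scoop and brush are within 30 mm of where they started (all of step 2 and velocity of joint run_lever between -0.1 and 0.1 rad/s and value of joint hopper_gate below 0.003 m and distance of each of pan, jar, scoop, brush from where it was at the start of the episode below 0.03 m); the arm keeps its last pose, push and grip.
It fails at once if the mill is run (lever above 0.2 rad) while the gate is open by more than 6 mm (value of joint run_lever above 0.2 rad and value of joint hopper_gate above 0.006 m).
It fails at once if the jar is knocked over (angle between jar's own z axis and vertical above 0.5 rad).
It fails at once if the pan is tipped (angle between pan's own z axis and vertical above 0.5 rad).
It also fails if it takes over 48 s, if anything falls off the work surface, if the arm or the gripper's body presses on something with over 40 N, if the wrist force passes 120 N, or if a joint passes its speed limit or range.

### The arm

A 6-joint arm with a two-finger parallel gripper is mounted at the origin on the work surface. World frame = base frame: x ahead of the robot, y to its left, z up, the work surface at z = 0. Lengths are in m, angles in rad, forces in N, time in s.
With the tool pointing down it reaches from about 0.3 to 0.875 m from the base axis. Payload 6.4 kg.
Tool frame: the origin (TCP) lies at the very end of the fingers, on their centre line; the grasp point (between the pads) lies ctrl.pinch_z behind it (ctrl.pinch_z is the distance from the TCP to the grasp point, in m); y points along the fingers, z is the direction in which the jaws open and shut, and the axes are right-handed (so a half turn about y gives the same grasp; the last joint's range is limited). The gripper opens to 85 mm and grips with 20 to 120 N. Pads are 22 mm wide; open, the fingers measure 114 mm over their backs; the gripper's body (76 mm by 85 mm) begins 54 mm behind the grasp point. The pads swing forward as they close: fully open they stand 13 mm farther back than shut.
Start: joints at [-1.388, 0.181, 1.607, -0, 1.354, -0.206], TCP at [0.218, -0.532, 0.231] pointing down, gripper open.
Joint ranges: [-2.99, 2.99], [-0.89, 2.07], [0.3, 2.58], [-1.14, 4.28], [0, 2.63], [-3.12, 3.12]. Speed limits (rad/s): [2.57, 2.57, 3.01, 3.14, 3.14, 3.14].

### API

Orientations are given as a unit quaternion [w, x, y, z].
In Python, from bench import ctrl gives the robot as it stands.
- The arm moves only by the shell command python3 -m pendant 'ROWS'. ROWS is JSON, one flat list of numbers, 7 for each row, row after row: the shift along the world's x, y, z in m, then the turn, a rotation vector about the world's x, y, z in degrees, then the finger opening in m, from 0 to 0.0854. In form: [tx, ty, tz, rx, ry, rz, hand, tx, ty, tz, rx, ry, rz, hand, ...]. A call has 1 to 12 rows; each row shifts and turns the commanded pose from where the row before left it; what a row does not reach is not made up. A row lasts 1/8 s, in which the tool goes at most 62.5 mm and 10.7 degrees, less where a joint would pass 70% of its speed; a pose out of reach is approached as far as the arm can. A call with a gripper value outside its range is refused whole. The fingers move at their own pace and stop on an object; the grip force is fixed at half the most. Time passes only in rows, so rows that do not move let the fingers close. It gives the time, the measured TCP pose, the force and the opening at its end, in the units of the state.
- ctrl.get_obs(): the state, without advancing time (a new reading comes with each control period).
- ctrl.camera(name): name is "side" or "top" or "wrist"; returns the picture (480x640x3 uint8, red, green, blue); there is no depth.
- ctrl.camera_info(name): a dict with "fx", "fy", "cx", "cy" (pixels), "origin" and "rotation" of the camera in the world; the wrist camera has in their place "tool_from_camera" (4x4, takes a point from camera to tool coordinates, whose origin is the TCP and whose axes are the tool frame's). Camera axes: x right, y down, z forward; pixel columns grow to the right and rows downward; lengths in m; the calibration is good to about 2 mm. A picture is of the moment at which its call begins: read the wrist's pose just before it. camera_info takes no time and is no camera call.
- ctrl.hand_in(): hands the job in, once; it reports no verdict.
Trained networks look in the newest picture that a camera, given by its name, has taken for a name from the list of things; names that differ only in an ending like _2 or _b are one class to them, and where a whole thing is asked for, a point or a joint stands for the part that bears it (a point fixed in the world has none). Each returns a list of dicts, best first, with "score" (0 to 1); they miss things now and then, are a little off and sometimes report something else, mostly with a low value. They report only what shows in the picture. A call takes as long as a camera call.
- ctrl.silhouettes(target, camera): "mask" (480x640 bool, what is visible of it) and "bbox" ([left, top, right, bottom] in pixels, round what is visible of it).
The state is a dict: "time_s": time; "q": joint angles; "dq": joint speeds; "joint_efforts": joint torques, N m; "eef_pos": TCP position; "eef_rot": TCP orientation; "wrist_force": force on the tool from outside, world axes, zero at the start; "torque": the same for the moment, N m; "opening": opening from 0.0 (shut) to 1.0 (fully open).
Only numpy, scipy, OpenCV 4.12 (cv2) and the standard library are available. Lean on these libraries where they do the work, as an engineer would, in place of code of your own. Each camera call takes 0.05 s, during which the arm holds its last target.

## Working session

There is one attempt and no reset: what is moved stays moved. The work goes in short steps, Python scripts to look and compute and a shell command to move; the robot and the scene stay as the last step left them, time stands still between calls to the robot, and variables do not carry over. Pictures are saved under pics/ and viewed, and the job is handed in when it is done.

```bash
ls; mkdir -p pics
python3 - <<'E'
from bench import ctrl
import cv2,numpy as np
o=ctrl.get_obs();print({k:np.round(v,3) for k,v in o.items()},ctrl.pinch_z)
for n in ["side","top","wrist"]:
    im=ctrl.camera(n);cv2.imwrite(f"pics/{n}0.png",im[:,:,::-1]);print(n,ctrl.camera_info(n))
E
```

```text
pics
{'time_s': np.float64(0.0), 'q': array([-1.388,  0.182,  1.608, -0.   ,  1.354, -0.206]), 'dq': array([ 0.   ,  0.001, -0.   , -0.   , -0.001, -0.003]), 'joint_efforts': array([-1.0000e-03, -4.4487e+01, -3.5134e+01, -0.0000e+00,  9.0000e-03,
       -0.0000e+00]), 'eef_pos': array([ 0.218, -0.532,  0.23 ]), 'eef_rot': array([ 0.137, -0.137,  0.694, -0.693]), 'wrist_force': array([-0.739, -0.195,  0.411]), 'torque': array([ 0.05 , -0.005, -0.016]), 'opening': np.float64(1.002)} 0.0187
side {'fx': 515.86132777343, 'fy': 515.86132777343, 'cx': 319.72973616934667, 'cy': 238.9906515171398, 'origin': array([0.04487203, 0.99221448, 0.90257266]), 'rotation': array([ 0.13393589, -0.21527801,  0.84584098, -0.46932887])}
top {'fx': 597.4481122810214, 'fy': 597.4481122810214, 'cx': 325.6876775887409, 'cy': 241.34822805796168, 'origin': array([ 2.61189844e-01, -9.50957587e-04,  1.93473233e+00]), 'rotation': array([ 0.07443952, -0.70173169,  0.70478174, -0.07289775])}
wrist {'fx': 428.66267663584597, 'fy': 428.66267663584597, 'cx': 319.5373065510012, 'cy': 241.44799346955938, 'tool_from_camera': array([[-3.25953422e-04,  9.62309602e-01,  2.71956108e-01,
        -6.93892144e-02],
       [-2.92062251e-04, -2.71956202e-01,  9.62309586e-01,
        -1.42040978e-01],
       [ 9.99999904e-01,  2.34239989e-04,  3.69699364e-04,
         8.70653200e-04],
       [ 0.00000000e+00,  0.00000000e+00,  0.00000000e+00,
         1.00000000e+00]])}
```

View pics/side0.png

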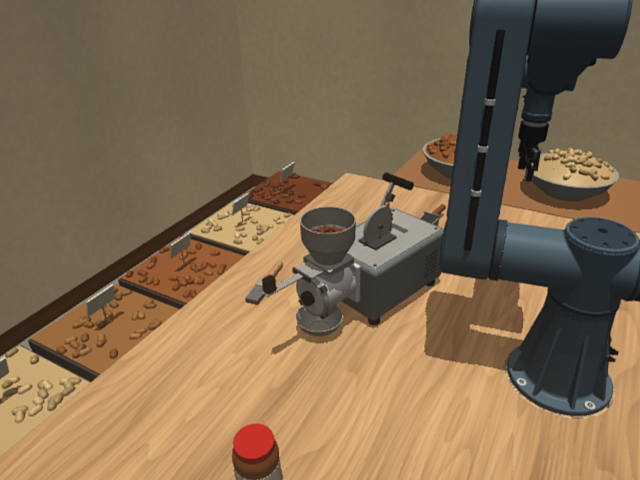

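View pics/top0.png

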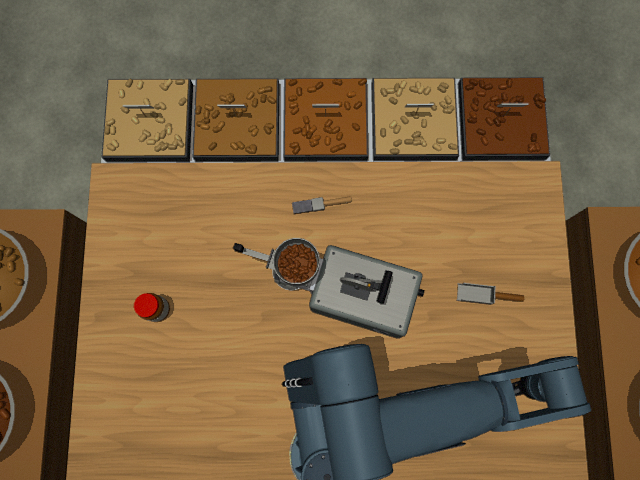

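Run:
```python
import cv2
a=cv2.imread('pics/top0.png')[220:350,220:430];cv2.imwrite('pics/topz.png',cv2.resize(a,None,fx=3.8,fy=3.8,interpolation=2))
a=cv2.imread('pics/side0.png')[165:335,240:450];cv2.imwrite('pics/sidez.png',cv2.resize(a,None,fx=3.5,fy=3.5,interpolation=2))
from bench import ctrl
for c in ("top","side"):
  for t in ("hopper_gate","run_lever","gate_grip","lever_bar"):
    for d in ctrl.silhouettes(t,c)[:2]:
        m=d["mask"];ys,xs=m.nonzero();print(c,t,round(d["score"],2),d["bbox"],m.sum(),xs.mean().round(1),ys.mean().round(1))
```

```text
top hopper_gate 0.76 [230.0, 240.7, 273.3, 270.2] 359 254.9 254.2
top run_lever 0.95 [354.3, 272.5, 393.5, 307.1] 458 379.5 285.1
top gate_grip 0.66 [234.7, 243.3, 276.1, 271.6] 357 255.2 254.0
top gate_grip 0.55 [136.0, 293.6, 166.7, 320.2] 819 151.4 306.8
side run_lever 0.67 [380.7, 168.9, 411.7, 203.0] 443 393.5 186.2
side gate_grip 0.58 [260.5, 265.3, 322.5, 296.4] 743 289.5 278.0
side lever_bar 0.63 [382.5, 174.5, 416.8, 204.5] 509 393.3 186.5
```

View pics/topz.png

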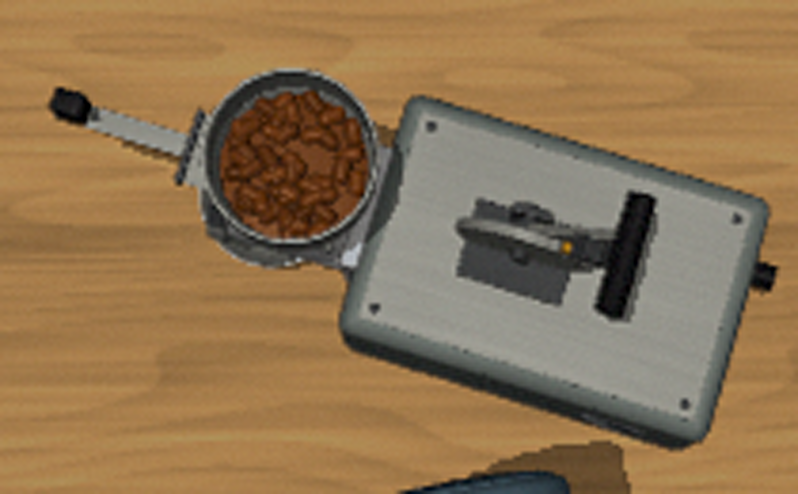

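View pics/sidez.png

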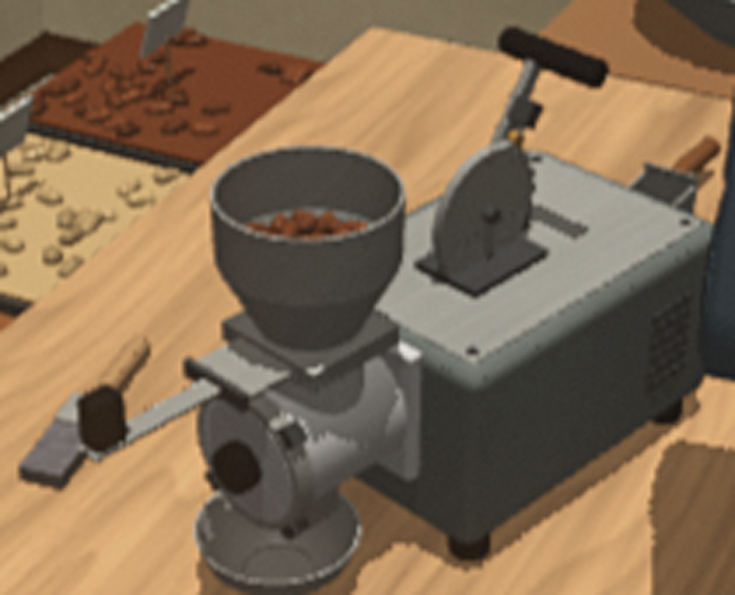

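```bash
cat > h.py <<'E'
import numpy as np
from scipy.spatial.transform import Rotation as R
from bench import ctrl
def proj(c,p,obs=None):
    i=ctrl.camera_info(c)
    Rc=R.from_quat(np.roll(i["rotation"],-1)).as_matrix() if np.shape(i["rotation"])==(4,) else i["rotation"]
    q=(np.atleast_2d(p)-i["origin"])@Rc
    return np.c_[i["fx"]*q[:,0]/q[:,2]+i["cx"],i["fy"]*q[:,1]/q[:,2]+i["cy"]]
def mill(v,p):
    c,s=np.cos(v[2]),np.sin(v[2]);p=np.atleast_2d(p)
    return np.c_[v[0]+c*p[:,0]-s*p[:,1],v[1]+s*p[:,0]+c*p[:,1],p[:,2]]
a=np.deg2rad(55)
BAR=[0,-.1-.125*np.cos(a),.225+.125*np.sin(a)]
def barat(t): b=a-t; return [0,-.1-.125*np.cos(b),.225+.125*np.sin(b)]
E
cat > fit.py <<'E'
from h import *
from scipy.optimize import least_squares
T=lambda x,y:(220+x/3.8,220+y/3.8)
S=lambda x,y:(240+x/3.5,165+y/3.5)
obs=[("top",[0,.08,.316],T(290,157)),("top",BAR,T(626,256)),("top",[0,-.13,.18],T(557,264)),("top","g",T(71,103)),
("side",[0,.08,.316],S(308,192)),("side",BAR,S(554,57)),("side","gc",S(102,418))]
def pr(v):
    out=[]
    for c,p,o in obs:
        if p=="g": p=[0,.22+v[3],.24]
        if p=="gc": p=[0,.22+v[3],.224]
        out.append(proj(c,mill(v,p))[0]-o)
    return np.array(out)
for g in (.0,.3,-.3):
    r=least_squares(lambda v:pr(v).ravel(),[.5,0,g,.04],loss="soft_l1");print(r.x.round(4),r.cost)
print(pr(r.x).round(1))
v=r.x
print("grip",mill(v,[0,.22+v[3],.224]),"bar0",mill(v,BAR),"bar3",mill(v,barat(.82)),barat(.82),"pan?",mill(v,[0,.14,0]))
print("yaw",np.degrees(v[2]), "-y dir",mill([0,0,v[2]],[0,-1,0]))
E
python3 fit.py
```

```text
[ 0.526   0.0066 -0.3076  0.0409] 0.6575974988001374
[ 0.526   0.0066 -0.3076  0.0409] 0.6575974988001445
[ 0.526   0.0066 -0.3076  0.0409] 0.6575974988001028
[[ 0.  -0.7]
 [-0.1 -0.1]
 [-0.2  0.2]
 [-0.5 -0.2]
 [ 0.2 -0.5]
 [ 0.2 -0. ]
 [ 0.5  0. ]]
grip [[0.60498014 0.2552747  0.224     ]] bar0 [[ 0.47401068 -0.15703397  0.32739401]] bar3 [[ 0.4582435  -0.20667107  0.24243436]] [0, np.float64(-0.22377820124666195), np.float64(0.2424343596424089)] pan? [[0.56837464 0.14003588 0.        ]]
yaw -17.622402303043092 -y dir [[-0.30274256 -0.95307237  0.        ]]
```

Run:
```python
from h import *
o=ctrl.get_obs();Rm=R.from_quat(np.roll(o["eef_rot"],-1)).as_matrix();print(Rm.round(3))
v=[.526,.0066,-.3076]
x,y=Rm[:,0],Rm[:,2]; print("jaw az",np.degrees(np.arctan2(y[1],y[0])),"tool x az",np.degrees(np.arctan2(x[1],x[0])),"mill +y az",90-17.62)
print("behind grip, 60 out",mill(v,[0,.22+.041+.013+.035,.222]),"shut tool at y .2475",mill(v,[0,.2475,.222]))
for yy in (.225,.23,.235,.24,.245,.25):print(yy,mill(v,[0,yy,.222]).round(4))
```

```text
[[-0.925  0.     0.379]
 [-0.379 -0.    -0.925]
 [-0.    -1.     0.   ]]
jaw az -67.72463676261523 tool x az -157.72463674409647 mill +y az 72.38
behind grip, 60 out [[0.6195566  0.30109646 0.222     ]] shut tool at y .2475 [[0.60093611 0.24248308 0.222     ]]
0.225 [[0.5941 0.221  0.222 ]]
0.23 [[0.5956 0.2258 0.222 ]]
0.235 [[0.5972 0.2306 0.222 ]]
0.24 [[0.5987 0.2353 0.222 ]]
0.245 [[0.6002 0.2401 0.222 ]]
0.25 [[0.6017 0.2449 0.222 ]]
```

```bash
python3 -m pendant '[0,0,0.05,0,0,0,0, 0,0,0.05,0,0,0,0, 0,0,0.05,0,0,0,0, 0,0,0.05,0,0,0,0, 0.02,0.042,0,0,0,-2,0, 0.02,0.042,0,0,0,-2,0, 0.02,0.042,0,0,0,-2,0, 0.02,0.042,0,0,0,-2,0, 0.02,0.042,0,0,0,-2,0, 0.02,0.042,0,0,0,-2,0, 0.02,0.042,0,0,0,-2,0, 0.02,0.042,0,0,0,-2,0]' && python3 -m pendant '[0.02,0.042,0,0,0,-2,0, 0.02,0.042,0,0,0,-2,0, 0.02,0.042,0,0,0,-2,0, 0.02,0.042,0,0,0,-2,0, 0.02,0.042,0,0,0,-2,0, 0.02,0.042,0,0,0,-2,0, 0.02,0.042,0,0,0,-2,0, 0.02,0.042,0,0,0,-2,0, 0.02,0.042,0,0,0,-2,0, 0.02,0.042,0,0,0,-2,0, 0.02,0.042,0,0,0,-2,0, 0.02,0.042,0,0,0,-2,0]'
```

```text
time_s: 2.05
eef_pos: [0.3784, -0.1946, 0.4315]
eef_rot: [-0.038, 0.038, -0.706, 0.706]
wrist_force: [0.2, -0.8, 0.3]
opening: -0.0
time_s: 3.55
eef_pos: [0.6185, 0.3093, 0.4313]
eef_rot: [0.109, -0.109, -0.699, 0.699]
wrist_force: [0.2, -0.6, 0.7]
opening: 0.002
```

```bash
python3 -m pendant '[0.006,0.007,-0.045,0,0,0,0, 0,0,-0.045,0,0,0,0, 0,0,-0.045,0,0,0,0, 0,0,-0.045,0,0,0,0, 0,0,-0.033,0,0,0,0, 0,0,0,0,0,0,0]'
python3 - <<'E'
from h import *
import cv2
for n in ("side","wrist","top"):
    im=ctrl.camera(n);im=im if n=="wrist" else im[180:360,180:420];im=cv2.resize(im,None,fx=1 if n=="wrist" else 3,fy=1 if n=="wrist" else 3);cv2.imwrite(f"pics/{n}1.png",im[:,:,::-1])
E
```

```text
time_s: 4.3
eef_pos: [0.622, 0.3143, 0.2144]
eef_rot: [0.111, -0.107, -0.698, 0.7]
wrist_force: [0.2, -0.4, 0.5]
opening: -0.004
```

View pics/side1.png

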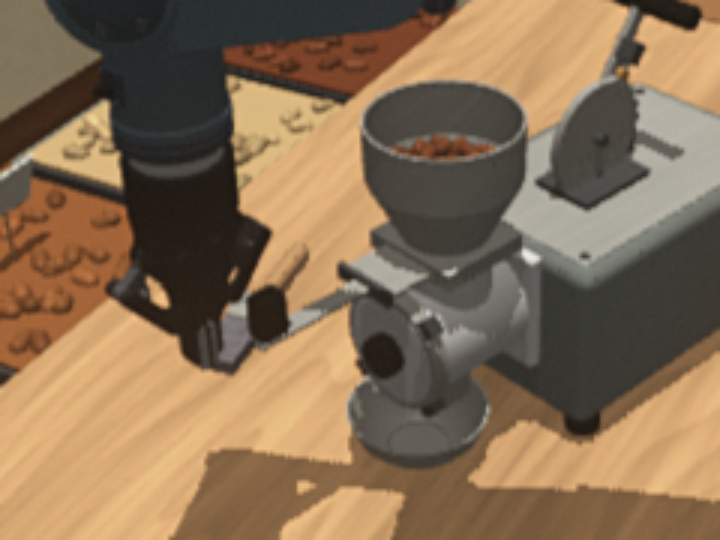

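View pics/wrist1.png

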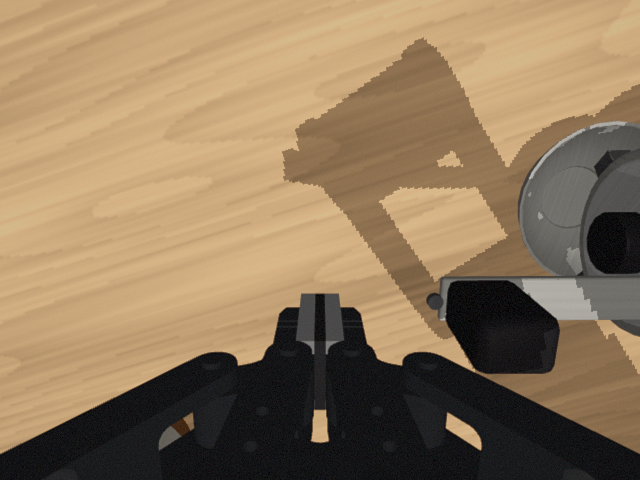

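```bash
cat > st.py <<'E'
from h import *
o=ctrl.get_obs();v=[.526,.0066,-.3076];p=o["eef_pos"]
d=np.array([p[0]-v[0],p[1]-v[1]]);c,s=np.cos(v[2]),np.sin(v[2])
Rm=R.from_quat(np.roll(o["eef_rot"],-1)).as_matrix()
f=o["wrist_force"];print("mill xyz",round(c*d[0]+s*d[1],4),round(-s*d[0]+c*d[1],4),p[2].round(4),"tooly",Rm[:,1].round(3),"jaw az",np.degrees(np.arctan2(Rm[1,2],Rm[0,2])).round(1),"F mill",(c*f[0]+s*f[1]).round(1),(-s*f[0]+c*f[1]).round(1),f[2].round(1),o["time_s"])
E
python3 st.py
```

```text
mill xyz 0.001 0.3242 0.2206 tooly [ 0.003  0.001 -1.   ] jaw az -107.7 F mill 0.8 -0.5 0.0 4.45
```

```bash
python3 -m pendant '[-0.0045,-0.0143,0.001,0,0,0,0, -0.0045,-0.0143,0,0,0,0,0, -0.0045,-0.0143,0,0,0,0,0, 0,0,0,0,0,0,0]'; python3 st.py
```

```text
time_s: 4.95
eef_pos: [0.6105, 0.2705, 0.2199]
eef_rot: [0.109, -0.11, -0.699, 0.699]
wrist_force: [-0.5, 0.6, -0.3]
opening: 0.003
mill xyz 0.0006 0.2771 0.2199 tooly [ 0.001 -0.    -1.   ] jaw az -107.8 F mill -0.6 0.4 -0.3 4.95
```

```bash
python3 -m pendant '[-0.0024,-0.0076,0,0,0,0,0, -0.0024,-0.0076,0,0,0,0,0]'; python3 st.py;  python3 -m pendant '[-0.0015,-0.0048,0,0,0,0,0]'; python3 st.py
python3 - <<'E'
from h import *
import cv2
for n in ("side","wrist"):
    im=ctrl.camera(n);im=im if n=="wrist" else im[180:360,180:420];im=cv2.resize(im,None,fx=1 if n=="wrist" else 3,fy=1 if n=="wrist" else 3);cv2.imwrite(f"pics/{n}2.png",im[:,:,::-1])
E
```

```text
time_s: 5.2
eef_pos: [0.6059, 0.2569, 0.2197]
eef_rot: [-0.108, 0.109, 0.699, -0.698]
wrist_force: [0.9, 2.3, 1.8]
opening: 0.002
mill xyz 0.0003 0.2627 0.2197 tooly [ 0.001  0.001 -1.   ] jaw az -107.7 F mill 0.2 2.5 1.8 5.2
time_s: 5.32
eef_pos: [0.6042, 0.2518, 0.2195]
eef_rot: [-0.109, 0.109, 0.699, -0.699]
wrist_force: [1.3, 2.3, 2.0]
opening: 0.006
mill xyz 0.0003 0.2574 0.2195 tooly [ 0.001  0.    -1.   ] jaw az -107.7 F mill 0.5 2.6 2.0 5.325
```

View pics/side2.png

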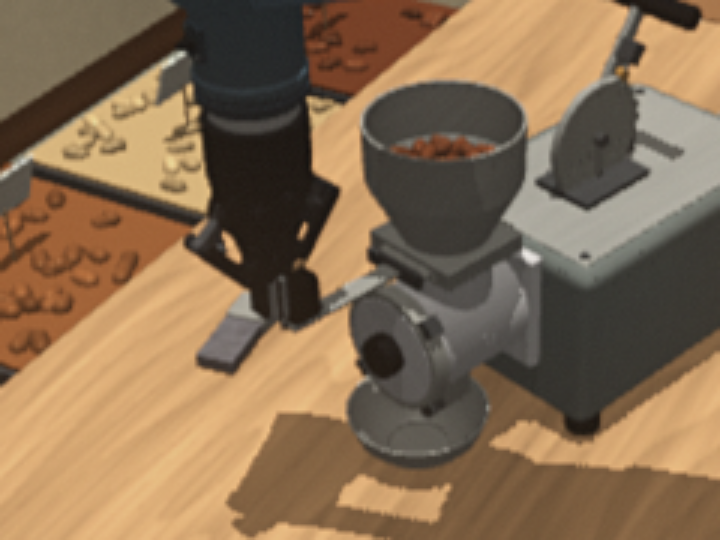

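View pics/wrist2.png

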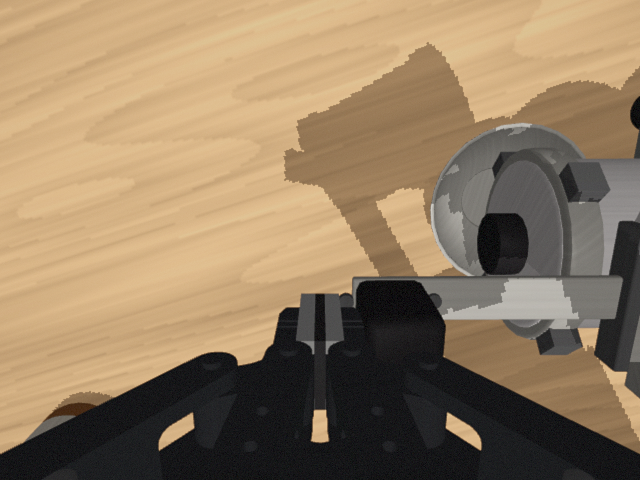

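```bash
for i in 1; do python3 -m pendant '[-0.0012,-0.0038,0,0,0,0,0]'>/dev/null; python3 st.py;  python3 -m pendant '[-0.0009,-0.0029,0,0,0,0,0]'>/dev/null; python3 st.py; python3 -m pendant '[-0.0006,-0.0019,0,0,0,0,0]'>/dev/null; python3 st.py; done
```

```text
mill xyz 0.0001 0.2537 0.2191 tooly [-0.  0. -1.] jaw az -107.7 F mill 0.2 2.7 1.8 5.55
mill xyz 0.0001 0.2505 0.2191 tooly [-0.  0. -1.] jaw az -107.7 F mill 0.1 2.5 1.0 5.675
mill xyz 0.0002 0.2484 0.2191 tooly [-0.  0. -1.] jaw az -107.7 F mill -0.1 1.6 0.7 5.8
```

```bash
python3 -m pendant '[-0.0006,-0.0019,0,0,0,0,0]'>/dev/null; python3 st.py;  python3 -m pendant '[-0.0006,-0.0019,0,0,0,0,0]'>/dev/null; python3 st.py; python3 -m pendant '[0,0,0,0,0,0,0]'>/dev/null; python3 st.py
```

```text
mill xyz 0.0002 0.2464 0.2191 tooly [-0.  0. -1.] jaw az -107.7 F mill -0.2 2.8 0.8 5.925
mill xyz 0.0001 0.2463 0.2192 tooly [ 0.002  0.004 -1.   ] jaw az -107.7 F mill 0.9 13.3 -2.9 6.05
mill xyz 0.0001 0.2463 0.2192 tooly [ 0.002  0.003 -1.   ] jaw az -107.7 F mill 1.0 9.7 -2.4 6.175
```

```bash
python3 -m pendant '[-0.0006,-0.0019,0,0,0,0,0, 0,0,0,0,0,0,0, 0,0,0,0,0,0,0]'>/dev/null; python3 st.py
python3 - <<'E'
from h import *
import cv2
for n in ("side","wrist"):
    im=ctrl.camera(n);im=im if n=="wrist" else im[180:360,180:420];im=cv2.resize(im,None,fx=1 if n=="wrist" else 3,fy=1 if n=="wrist" else 3);cv2.imwrite(f"pics/{n}3.png",im[:,:,::-1])
E
```

```text
mill xyz 0.0001 0.2463 0.2193 tooly [ 0.004  0.006 -1.   ] jaw az -107.6 F mill 3.2 17.9 -4.4 6.55
```

View pics/side3.png

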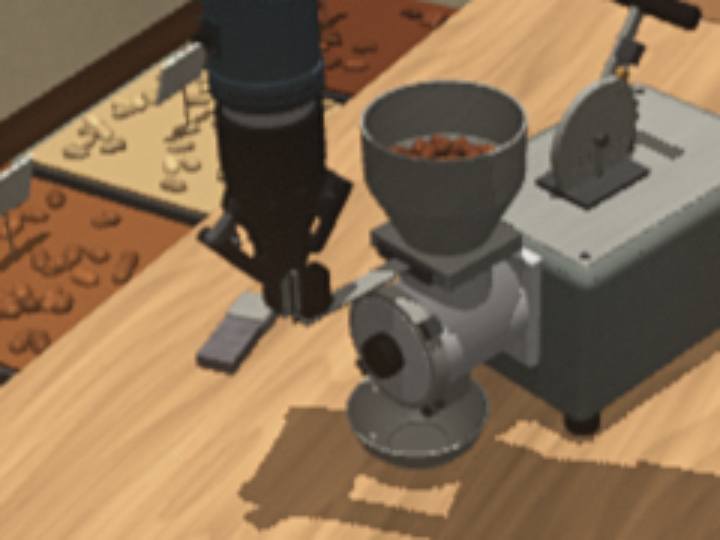

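View pics/wrist3.png

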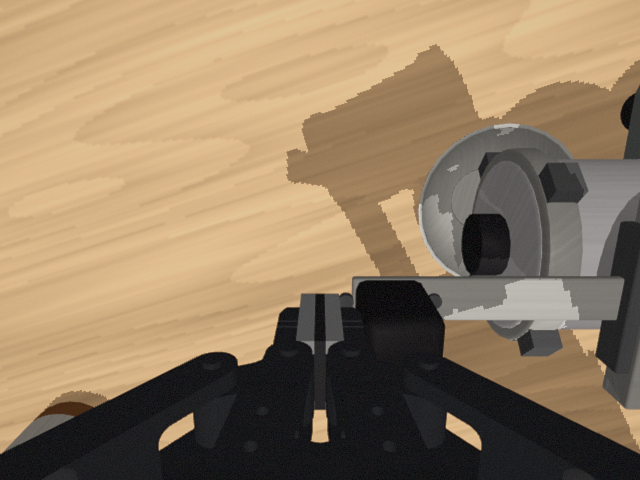

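```bash
python3 -m pendant '[0.005,0.015,0,0,0,0,0, 0.005,0.015,0,0,0,0,0, 0.005,0.015,0,0,0,0,0, 0,0,0.04,0,0,0,0, 0,0,0.05,0,0,0,0, 0,0,0.05,0,0,0,0, 0,0,0.05,0,0,0,0, 0,0,0.02,0,0,0,0, 0,0,0,0,0,0,0]'; python3 st.py
python3 - <<'E'
from h import *
import cv2
im=ctrl.camera("top");cv2.imwrite("pics/top4.png",cv2.resize(im[200:350,200:430],None,fx=3.4,fy=3.4)[:,:,::-1])
v=[.526,.0066,-.3076]
print(200*0+(proj("top",mill(v,[0,.22,.24]))-200)*3.4)
for t in (0,.2,.4,.6,.8,.83): print(t,mill(v,np.array(barat(t))+[-.016,0,.011]).round(4))
E
```

```text
time_s: 7.78
eef_pos: [0.6153, 0.2833, 0.4316]
eef_rot: [-0.108, 0.11, 0.699, -0.698]
wrist_force: [0.2, -0.2, -0.2]
opening: -0.003
mill xyz 0.0014 0.2908 0.4316 tooly [ 0.004  0.001 -1.   ] jaw az -107.7 F mill 0.3 -0.1 -0.2 7.775
[[175.47184974 173.4632964 ]]
0 [[ 0.4588 -0.1522  0.3384]]
0.2 [[ 0.453  -0.1702  0.3221]]
0.4 [[ 0.4484 -0.1848  0.3024]]
0.6 [[ 0.4451 -0.1954  0.28  ]]
0.8 [[ 0.4431 -0.2015  0.2559]]
0.83 [[ 0.4429 -0.202   0.2522]]
```

View pics/top4.png

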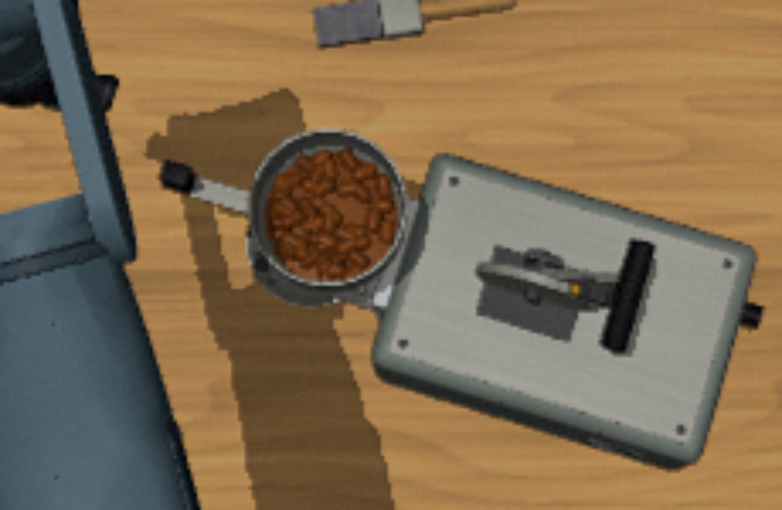

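```bash
python3 -m pendant '[-0.0142,-0.0396,0,0,0,0,0, -0.0142,-0.0396,0,0,0,0,0, -0.0142,-0.0396,0,0,0,0,0, -0.0142,-0.0396,0,0,0,0,0, -0.0142,-0.0396,0,0,0,0,0, -0.0142,-0.0396,0,0,0,0,0, -0.0142,-0.0396,0,0,0,0,0, -0.0142,-0.0396,0,0,0,0,0, -0.0142,-0.0396,0,0,0,0,0, -0.0142,-0.0396,0,0,0,0,0, -0.0142,-0.0396,0,0,0,0,0, 0,0,0,0,0,0,0]'; python3 -m pendant '[0,0,-0.04,0,0,0,0, 0,0,-0.04,0,0,0,0, 0,0,0,0,0,0,0]';python3 st.py
python3 - <<'E'
from h import *
import cv2
for n in ("side","wrist"):
    im=ctrl.camera(n);im=im if n=="wrist" else im[130:310,240:480];im=cv2.resize(im,None,fx=1 if n=="wrist" else 3,fy=1 if n=="wrist" else 3);cv2.imwrite(f"pics/{n}5.png",im[:,:,::-1])
E
```

```text
time_s: 9.32
eef_pos: [0.4573, -0.1548, 0.4269]
eef_rot: [-0.112, 0.109, 0.699, -0.698]
wrist_force: [0.3, 0.6, 0.1]
opening: 0.001
time_s: 9.7
eef_pos: [0.4568, -0.1509, 0.345]
eef_rot: [-0.112, 0.106, 0.7, -0.697]
wrist_force: [0.5, 0.2, 1.2]
opening: 0.001
mill xyz -0.0182 -0.171 0.345 tooly [-0.007  0.005 -1.   ] jaw az -107.7 F mill 0.4 0.3 1.2 9.7
```

View pics/side5.png

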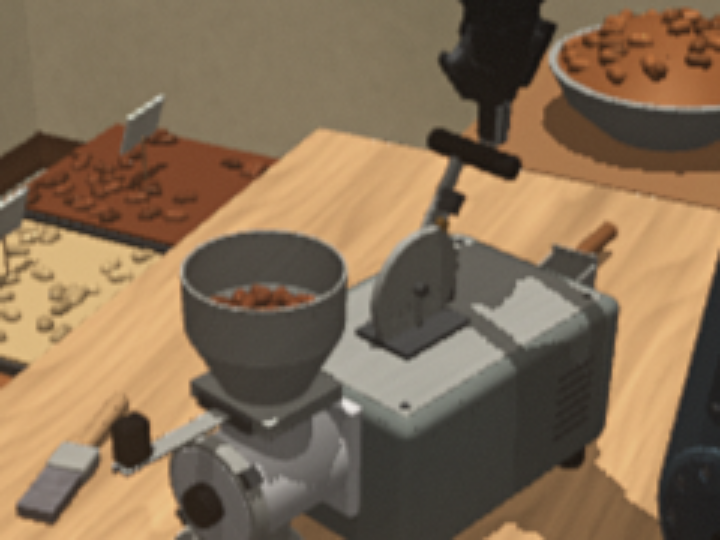

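View pics/wrist5.png

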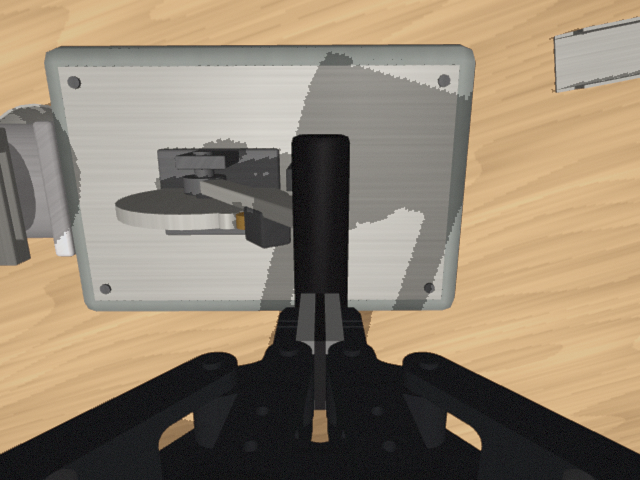

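```bash
python3 -m pendant '[0,0,-0.008,0,0,0,0, -0.003,-0.009,-0.008,0,0,0,0, -0.0028,-0.009,-0.0083,0,0,0,0, 0,0,0,0,0,0,0]';python3 st.py
python3 - <<'E'
from h import *
import cv2
for n in ("wrist",):
    im=ctrl.camera(n);cv2.imwrite(f"pics/{n}6.png",im[:,:,::-1])
E
```

```text
time_s: 10.3
eef_pos: [0.4532, -0.1724, 0.3266]
eef_rot: [0.108, -0.11, -0.698, 0.699]
wrist_force: [0.2, 0.6, 7.8]
opening: 0.002
mill xyz -0.0152 -0.1926 0.3266 tooly [ 0.003 -0.002 -1.   ] jaw az -107.8 F mill 0.0 0.6 7.8 10.3
```

View pics/wrist6.png

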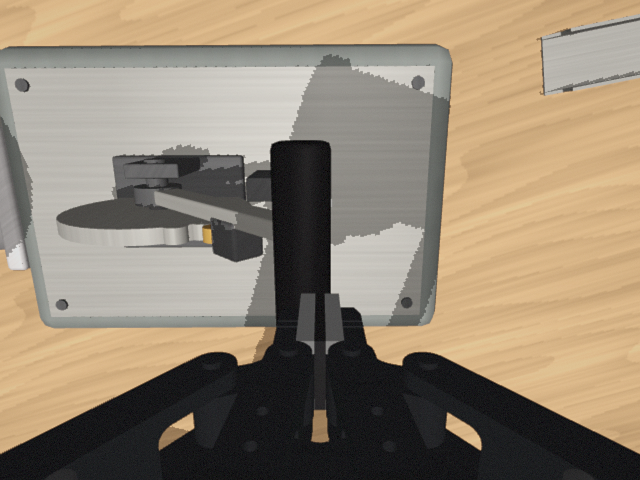

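```bash
python3 -m pendant '[0,0,-0.01,0,0,0,0, -0.001,-0.003,-0.01,0,0,0,0, 0,0,0,0,0,0,0]';python3 st.py
python3 - <<'E'
from h import *
import cv2
for n in ("wrist",):
    im=ctrl.camera(n);cv2.imwrite(f"pics/{n}7.png",im[:,:,::-1])
E
```

```text
time_s: 10.72
eef_pos: [0.4502, -0.1837, 0.3133]
eef_rot: [0.109, -0.112, -0.691, 0.706]
wrist_force: [-24.9, -19.9, 37.8]
opening: 0.001
mill xyz -0.0147 -0.2043 0.3133 tooly [ 0.001 -0.022 -1.   ] jaw az -108.0 F mill -17.7 -26.5 37.8 10.725
```

View pics/wrist7.png

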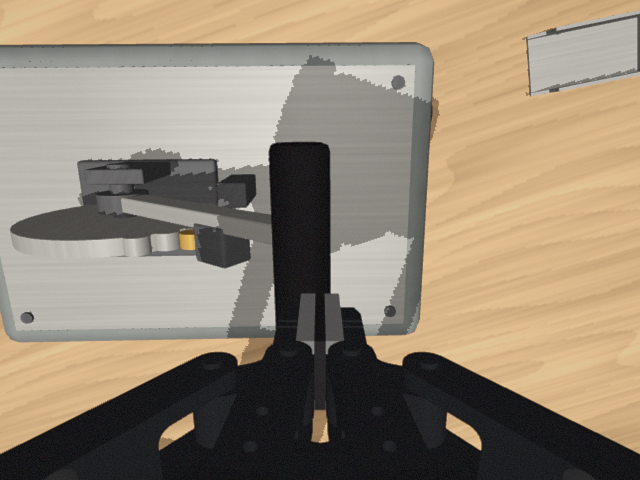

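```bash
python3 -m pendant '[0,0,0.006,0,0,0,0, 0,0,0.008,0,0,0,0, 0,0,0,0,0,0,0]';python3 st.py; python3 -m pendant '[0.003,0.010,0.006,0,0,0,0, 0,0,0,0,0,0,0]';python3 st.py
python3 - <<'E'
from h import *
import cv2
for n in ("wrist",):
    im=ctrl.camera(n);cv2.imwrite(f"pics/{n}8.png",im[:,:,::-1])
E
```

```text
time_s: 11.15
eef_pos: [0.4526, -0.1761, 0.3225]
eef_rot: [0.107, -0.111, -0.697, 0.7]
wrist_force: [-2.0, -2.8, 11.2]
opening: 0.001
mill xyz -0.0147 -0.1963 0.3225 tooly [ 0.005 -0.005 -1.   ] jaw az -107.8 F mill -1.1 -3.2 11.2 11.15
time_s: 11.4
eef_pos: [0.4555, -0.1669, 0.3303]
eef_rot: [0.107, -0.112, -0.696, 0.701]
wrist_force: [-7.3, -5.0, 19.1]
opening: 0.003
mill xyz -0.0146 -0.1867 0.3303 tooly [ 0.005 -0.009 -1.   ] jaw az -107.8 F mill -5.5 -7.0 19.1 11.4
```

View pics/wrist8.png

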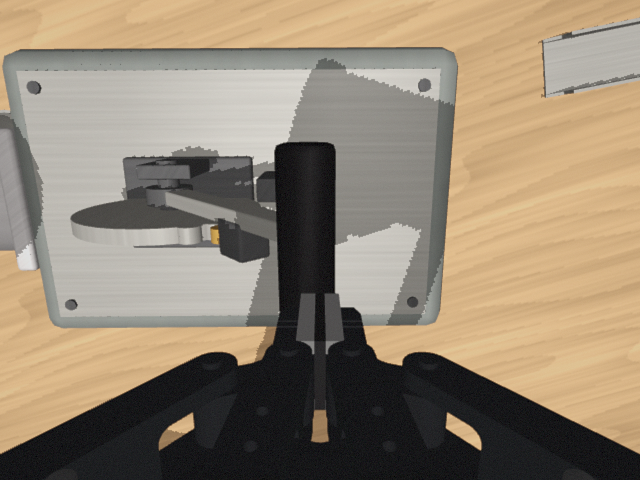

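```bash
python3 -m pendant '[0.002,0.006,0.012,0,0,0,0, 0.003,0.01,0.012,0,0,0,0, 0,0,0,0,0,0,0]';python3 st.py
python3 - <<'E'
from h import *
import cv2
for n in ("wrist",):
    im=ctrl.camera(n);cv2.imwrite(f"pics/{n}9.png",im[:,:,::-1])
E
```

```text
time_s: 11.82
eef_pos: [0.4601, -0.1477, 0.3499]
eef_rot: [0.108, -0.109, -0.698, 0.699]
wrist_force: [0.2, -0.1, 1.1]
opening: -0.001
mill xyz -0.0161 -0.167 0.3499 tooly [ 0.001 -0.001 -1.   ] jaw az -107.7 F mill 0.2 0.0 1.1 11.825
```

View pics/wrist9.png

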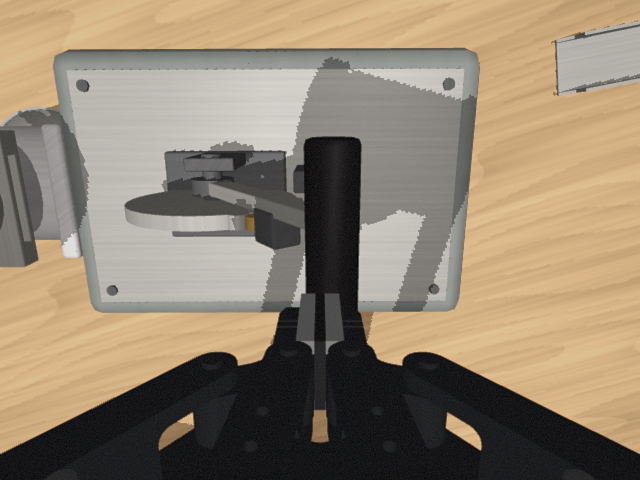

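```bash
cat >> st.py <<'E'
z=p[2]-.011-.225
if z<.125:
    b=np.arcsin(z/.125);print("t est",round(a-b,3),"bar y est",round(-.1-.125*np.cos(b),4))
E
python3 -m pendant '[0,0,-0.012,0,0,0,0, -0.0018,-0.0057,-0.008,0,0,0,0, -0.0018,-0.0057,-0.008,0,0,0,0, 0,0,0,0,0,0,0]';python3 st.py
```

```text
time_s: 12.38
eef_pos: [0.455, -0.1647, 0.3248]
eef_rot: [0.109, -0.111, -0.694, 0.703]
wrist_force: [-14.2, -11.9, 25.7]
opening: 0.002
mill xyz -0.0158 -0.1848 0.3248 tooly [ 0.    -0.012 -1.   ] jaw az -107.9 F mill -9.9 -15.6 25.7 12.375
t est 0.17 bar y est -0.188
```

```bash
python3 -m pendant '[-0.0027,-0.0086,0,0,0,0,0, 0,0,0,0,0,0,0]';python3 st.py
```

```text
time_s: 12.62
eef_pos: [0.4533, -0.1695, 0.3215]
eef_rot: [0.109, -0.11, -0.698, 0.699]
wrist_force: [-1.7, -1.2, 9.5]
opening: -0.003
mill xyz -0.016 -0.1898 0.3215 tooly [ 0.001 -0.003 -1.   ] jaw az -107.8 F mill -1.2 -1.7 9.5 12.625
t est 0.207 bar y est -0.1912
```

```bash
python3 -m pendant '[-0.003,-0.0095,-0.009,0,0,0,0, -0.003,-0.0095,-0.010,0,0,0,0, 0,0,0,0,0,0,0]';python3 st.py
```

```text
time_s: 13.0
eef_pos: [0.4476, -0.1872, 0.3012]
eef_rot: [-0.109, 0.109, 0.699, -0.698]
wrist_force: [2.0, 2.4, 5.9]
opening: -0.003
mill xyz -0.016 -0.2085 0.3012 tooly [ 0.001  0.001 -1.   ] jaw az -107.8 F mill 1.2 2.9 5.9 13.0
t est 0.411 bar y est -0.2067
```

Clean now. Continue along the arc.

```bash
python3 -m pendant '[-0.002,-0.0065,-0.011,0,0,0,0, -0.002,-0.006,-0.011,0,0,0,0, 0,0,0,0,0,0,0]';python3 st.py
python3 - <<'E'
from h import *
import cv2
im=ctrl.camera("wrist");cv2.imwrite("pics/wrist10.png",im[:,:,::-1])
E
```

```text
time_s: 13.38
eef_pos: [0.4439, -0.1995, 0.2796]
eef_rot: [-0.108, 0.11, 0.699, -0.698]
wrist_force: [2.3, 2.9, 9.2]
opening: -0.003
mill xyz -0.0158 -0.2212 0.2796 tooly [ 0.002  0.001 -1.   ] jaw az -107.7 F mill 1.3 3.5 9.2 13.375
t est 0.603 bar y est -0.2171
```

View pics/wrist10.png

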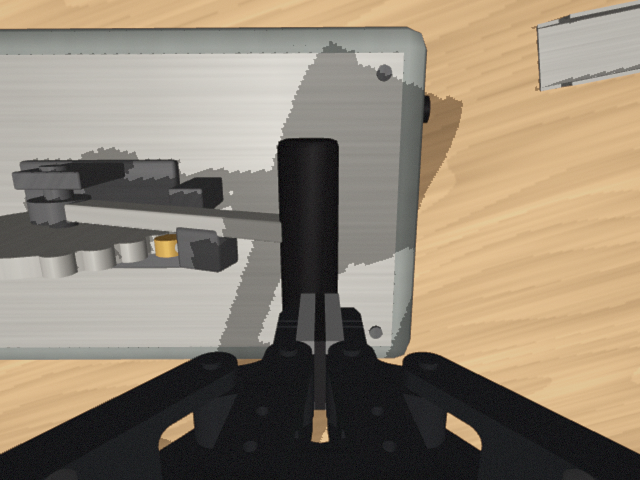

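```bash
python3 -m pendant '[-0.0015,-0.0045,-0.012,0,0,0,0, -0.001,-0.003,-0.0115,0,0,0,0, 0,0,0,0,0,0,0]';python3 st.py
```

```text
time_s: 13.8
eef_pos: [0.4415, -0.2075, 0.2562]
eef_rot: [0.108, -0.11, -0.698, 0.699]
wrist_force: [1.7, -0.0, 6.0]
opening: 0.0
mill xyz -0.0157 -0.2296 0.2562 tooly [ 0.002 -0.001 -1.   ] jaw az -107.8 F mill 1.7 0.5 6.0 13.8
t est 0.798 bar y est -0.2234
```

```bash
python3 -m pendant '[0,0,-0.003,0,0,0,0, 0,0,0,0,0,0,0, 0,0,0,0,0,0,0]';python3 st.py
python3 - <<'E'
from h import *
import cv2
for n in ("wrist","side","top"):
    im=ctrl.camera(n);im=im if n=="wrist" else im[180:340,220:440];im=cv2.resize(im,None,fx=1 if n=="wrist" else 3.5,fy=1 if n=="wrist" else 3.5);cv2.imwrite(f"pics/{n}11.png",im[:,:,::-1])
v=[.526,.0066,-.3076]
for t in (.54,.81,.86):print(t,(proj("side",mill(v,np.array(barat(t))+[[.045,0,0],[-.045,0,0]]))-[220,180])*3.5)
print((proj("top",mill(v,[0,.22,.24]))-[220,180])*3.5)
E
```

```text
time_s: 14.18
eef_pos: [0.4415, -0.2079, 0.2543]
eef_rot: [0.108, -0.11, -0.698, 0.699]
wrist_force: [0.6, -0.9, 9.6]
opening: 0.002
mill xyz -0.0156 -0.23 0.2543 tooly [ 0.002 -0.002 -1.   ] jaw az -107.7 F mill 0.8 -0.6 9.6 14.175
t est 0.813 bar y est -0.2237
0.54 [[611.03423181  30.45830717]
 [703.89758643  67.30448545]]
0.81 [[616.65860941  63.40165038]
 [708.2485301  101.01064318]]
0.86 [[616.87697748  70.03979358]
 [708.23087358 107.82153216]]
[[110.6327865  248.56515805]]
```

View pics/side11.png

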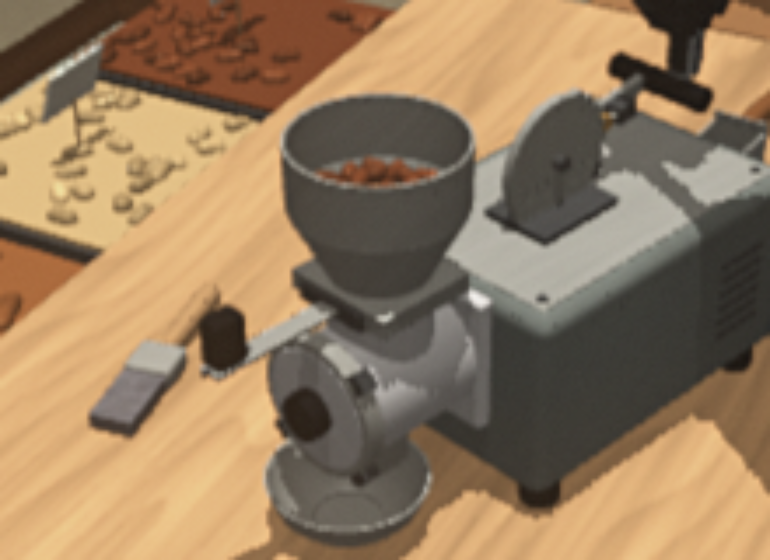

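View pics/wrist11.png

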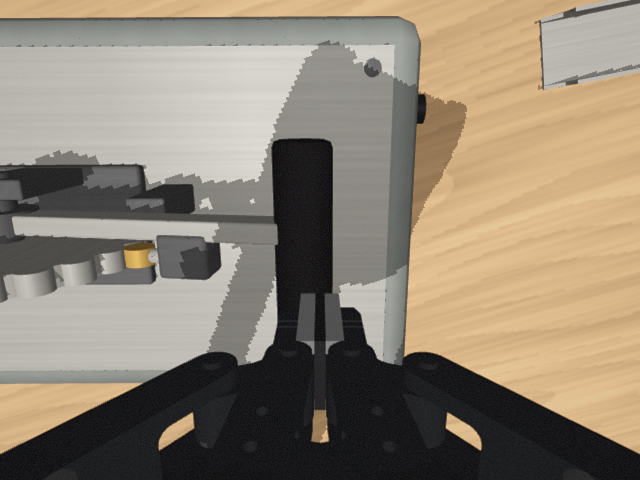

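View pics/top11.png

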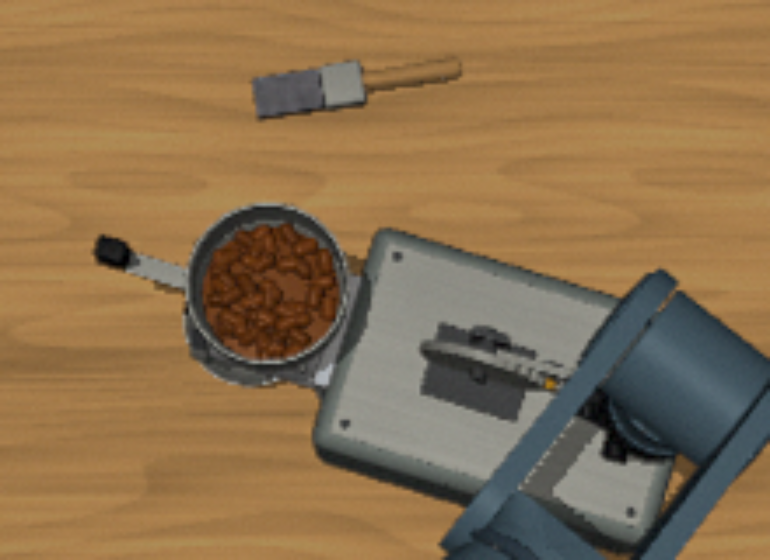

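```bash
python3 -m pendant '[0,0,-0.0005,0,0,0,0, 0,0,0,0,0,0,0, 0,0,0,0,0,0,0, 0,0,0,0,0,0,0, 0,0,0,0,0,0,0, 0,0,0,0,0,0,0, 0,0,0,0,0,0,0, 0,0,0,0,0,0,0]';python3 st.py
```

```text
time_s: 15.32
eef_pos: [0.4414, -0.2079, 0.254]
eef_rot: [0.108, -0.11, -0.698, 0.699]
wrist_force: [-0.5, -0.4, 10.7]
opening: -0.0
mill xyz -0.0156 -0.2301 0.254 tooly [ 0.002 -0.002 -1.   ] jaw az -107.7 F mill -0.4 -0.6 10.7 15.325
t est 0.816 bar y est -0.2237
```

Steady at about 0.816 rad with 10.7 N; handing in.

```bash
python3 -c "
from bench import ctrl
print(ctrl.hand_in())"
```

```text
the job is handed in; nothing more can be done
None
```

I pushed the gate shut first. The run lever was then pressed into its third notch, and the job was handed in at about 15 s with the lever still held.

- **Gate:** Pushing with closed fingers, the force rose from about 2.5 N to 18 N with no further travel, and the side picture showed the lug against the guide frame. A top picture then put the grip within about 1 mm of its shut position, and the last side and top pictures still showed the gate shut.
- **Lever:** At the last check it stood at about 0.816 rad, worked out from the tip height and matched by the side picture. Contact force was 10.7 N and steady over the last second.
- **Lever troubles:** My first press did not follow the bar's swing closely enough. The force at the wrist reached roughly 50 N, so I let the lever return to off. The second press started with the same fault, about 30 N, until I moved the tool further towards the mill's -y. After that it stayed at about 10 N or less. The gate was shut throughout. I take the high readings as finger contact, because no other part of the gripper was near anything.
- **Other things:** The brush and pan look unmoved in the last pictures, as does the part of the scoop in view. I did not measure them. The jar was outside the last crops, but the arm never came near it.

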